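Third hand for a power brick in its sprung holder

TASK

A monitor riser lies upside down on the desk with a power-brick holder screwed to its underside. Pick up the black power brick, set it down flat in the holder between the side tabs with its cord end towards the open mouth, then push it gently lengthwise against the sprung jaw and hold it there with a steady push of about 11 N, which drives the jaw about 9 mm back, so that a colleague can screw the keeper plate across the mouth behind it: finish while still gripping the brick and pushing, do not let go. Never push so hard that the jaw runs to the end of its travel, push the jaw only with the brick, and leave the keeper plate, the screwdriver and the marker pen where they lie.

Things in the scene. Friction and masses are not known exactly. Their poses are not given: they have to be found in the camera images.
- brick: Black power brick, a block 48 (x) x 108 (y) x 29 mm high, 0.18-0.34 kg, loose and flat on the desk. Origin on the underside, mid-width; z up. The block runs from y = -46 mm (cord end) to +62 mm (plain back end), its middle at y = +8. A thin cord stub 16 mm long sticks out of the cord end; it is only looks. Grip from above across the 48 mm.
- brick_back (a point): Middle of the brick's plain back end face (brick frame 0, 62, 14.5 mm): the face that meets the jaw.
- brick_cord (a point): Middle of the brick's cord end face, where the stub begins (brick frame 0, -46, 14.5 mm).
- riser: Monitor riser lying upside down, held fast: dark wooden board 200 (x) x 420 (y) x 18 mm flat on the desk, origin at the centre of its underside, upward face at z = 18 mm. A dark steel U leg stands up at either end (y = +-190 mm) to 83 mm above the desk. Two thumb screws 18 mm tall stand on it at (-70, 45) and (-83, 75) mm.
- holder: Aluminium holder fixed on the riser's board. Origin at its underside (18 mm above the desk), z up. Floor 3 mm thick, 60 wide, y -63 to +87. Four side tabs at y -56..-38 and +38..+56, 51.5 mm apart inside, straight to 16 mm, then lips flared out at 45 deg to 22 mm (35 mm off the middle); sides open between. Mouth at -y, jaw at +y. The brick goes in with its axes parallel to the holder's.
- jaw: Sprung jaw of the holder: upright plate 44 x 7 x 25 mm, rubber face to -y. Origin in the middle of that face, untouched at (0, 48, 17) mm in the holder's frame. Pushed, it slides in the holder's +y, at most 18 mm; springs push back with 4 N plus 0.8 N per mm (8.8 N at 6 mm, 11.2 at 9, 13.6 at 12). Lower the brick with its back face short of y = 48 mm.
- jaw_face (a point): Middle of the jaw's rubber face (same point as the jaw's origin; moves with it).
- holder_mouth (a point): Middle of the mouth edge of the holder's floor, on top of it (holder frame 0, -63, 3 mm). Beside it, at (+-39, -56) mm in the holder's frame, stand the keeper's bosses, 12 mm wide, 10 mm tall.
- keeper: Loose aluminium keeper plate, 100 x 16 x 18 mm with two upright lips, lying on the board on the robot's side of the holder, along the board. Bystander. Origin at the centre of its underside.
- driver: Loose screwdriver with a black handle, on the desk to the right of the riser. Bystander. Origin at its middle, on the underside.
- marker: Loose black and white marker pen, 136 mm long, 20 mm high, on the desk between the brick and the drawer cabinet. Bystander. Origin at the centre of its underside. The cabinet and the upright files beside it (from about x = 0.6 m on, y = +0.3 to -0.1 m, up to 0.3 m tall) are fixed: carry the brick past on the robot's side of them.

How it is judged (in metres and radians):
On the way, in this order (a step that is already met when the one before it is completed fails the run):
1. the brick lies flat in the holder between the side tabs, cord end to the mouth (z of brick in the frame of holder below 0.0065 m and x of brick in the frame of holder between -0.004 and 0.004 m and y of brick_back in the frame of holder above 0.015 m and y of brick_cord in the frame of holder below -0.02 m and angle between the y axis of brick and the y axis of holder, either way round below 0.08 rad), for 0.1 s.
2. the brick presses the jaw within the band, for half a second (y of jaw in the frame of holder between 0.0535 and 0.0605 m and contact force between brick and jaw between 7.5 and 15 N), for 0.5 s.
At the end, for the whole second after the job is handed in: Through the last second the robot still holds the brick flat in the holder (underside within 3.5 mm of the floor plate, within 4 mm of the middle line, squared to it within 0.08 rad, back end against the jaw) and presses it on the jaw with 7.5 to 15 N, the jaw pushed back 5.5 to 12.5 mm and still (all of step 2 and contact force between the fingers and brick above 3 N and z of brick in the frame of holder below 0.0065 m and x of brick in the frame of holder between -0.004 and 0.004 m and y of brick_back in the frame of holder above 0.045 m and angle between the y axis of brick and the y axis of holder, either way round below 0.08 rad and angle between brick's own z axis and vertical below 0.06 rad and linear speed of brick below 0.02 m/s); the arm keeps its last pose, push and grip.
It fails at once if the jaw is driven to the end of its travel or pushed with more than 25 N (y of jaw in the frame of holder above 0.0653 m or contact force between brick and jaw above 25 N).
It fails at once if the robot pushes the jaw itself (contact force between any of the arm, the fingers and jaw above 2 N).
It fails at once if a bystander is disturbed (distance of any of keeper, driver, marker from where it was at the start of the episode above 0.02 m).
It also fails if it takes over 43 s, if anything falls off the work surface, if the arm or the gripper's body presses on something with over 40 N, if the wrist force passes 120 N, or if a joint passes its speed limit or range.

ROBOT

A 6-joint arm with a two-finger parallel gripper is mounted at the origin on a cart in front of the work surface, level with it; the furniture and walls round the work are solid. World frame = base frame: x ahead of the robot, y to its left, z up, the work surface at z = 0. Lengths are in mm, angles in rad, forces in N, time in s.
With the tool pointing down it reaches from about 375 to 900 mm from the base axis. Payload 3.1 kg.
Tool frame: the origin (TCP) lies midway between the tips of the shut fingers; the grasp point (between the pads) lies 19 mm behind it; z points along the fingers, y is the line along which they close (so a half turn about z gives the same grasp; the last joint's range is limited). The gripper opens to 87 mm and grips with 3 to 60 N. Pads are 19 mm wide; open, the fingers measure 117 mm over their backs; the gripper's body (75 mm by 190 mm) begins 51 mm behind the grasp point.
Start: joints at [0.985, 0.527, 1.433, -0, 1.181, -0.178], TCP at [247.827, 573.741, 222.548] pointing down, gripper open.
Joint ranges: [-3.08, 3.08], [-0.75, 2.2], [0.22, 2.44], [-1.43, 4.57], [0, 2.65], [-2.85, 2.85]. Speed limits (rad/s): [2.79, 2.79, 3.14, 3.14, 3.14, 3.14].

INTERFACE

Orientations are given as a unit quaternion [w, x, y, z].
In Python, from cell import * gives the robot as it stands.
- The arm moves only by the tool jog_arm, never from a script. Its argument "moves" is a list of rows, each a list of 7 numbers: the opening, from -1 (shut) to 1 (fully open), then the shift along the world's x, y, z in m, then the turn, a rotation vector about the world's x, y, z in degrees. A call has 1 to 10 rows; each row shifts and turns the commanded pose from where the row before left it; what a row does not reach is not made up. A row lasts 1/10 s, in which the tool goes at most 50 mm and 8.59 degrees, less where a joint would pass 70% of its speed; a pose out of reach is approached as far as the arm can. A call is refused whole if a number of a shift passes 0.05 or a number of a turn 8.59, either way. A call with a gripper value outside its range is refused whole. The fingers move at their own pace and stop on an object; "squeeze" is the grip in N (left out, the last holds). Time passes only in rows, so rows that do not move let the fingers close. It gives the time, the measured TCP pose, the force, the opening and the grip force at its end, in the units of the state.
- get_state(): the state, without advancing time (a new reading comes with each control period).
- get_image(name): name is "side" or "top"; returns the picture (384x512x3 uint8, blue, green, red); there is no depth.
- get_calibration(name): a dict with "K" (3x3 intrinsics, pixels), "world_to_cam" (4x4, takes a point from world to camera coordinates). Camera axes: x right, y up, looking along -z (the intrinsics and any distortion apply to the point x, -y, -z); pixel columns grow to the right and rows downward; lengths in mm; the calibration is good to about 2 mm. A picture is of the moment at which its call begins. get_calibration takes no time and is no camera call.
- close_job(): hands the job in; it is judged then, once.
The state is a dict: "time": time; "joint_pos": joint angles; "qd": joint speeds; "joint_efforts": joint torques, N m; "ee_pos": TCP position; "orientation": TCP orientation; "ft_force": force on the tool from outside, world axes, zero at the start; "wrist_torque": the same for the moment, N m; "opening": opening from 0.0 (shut) to 1.0 (fully open); "grip_force": force on a finger pad.
Only numpy, scipy, OpenCV 4.12 (cv2) and the standard library are available. Lean on these libraries where they do the work, as an engineer would, in place of code of your own. Each camera call takes 0.05 s, during which the arm holds its last target. There are 200 camera calls.

## Working session

There is one attempt and no reset: what is moved stays moved. The work goes in short steps, Python scripts to look and compute and a tool call to move; the robot and the scene stay as the last step left them, time stands still between calls to the robot, and variables do not carry over. Pictures are saved under pics/ and viewed, at most 10 in all, crops included, and the job is handed in when it is done.

Besides the shell and the picture viewer there is one more tool, called by a JSON object that holds its "fn" and its "kwargs". jog_arm: Moves the arm, as the interface text tells. Its arguments: {"type":"object","properties":{"moves":{"type":"array","items":{"type":"array","items":{"type":"number"}}},"squeeze":{"type":"number"}},"required":["moves"]}

```bash
mkdir -p pics
python3 - <<'E'
from cell import *
import cv2
for n in ("side","top"):
    im=get_image(n); cv2.imwrite(f"pics/{n}0.png",im)
    c=get_calibration(n); print(n,c)
a=cv2.imread("pics/top0.png");b=cv2.imread("pics/side0.png")
cv2.imwrite("pics/t1.png",cv2.resize(a,(800,600),interpolation=cv2.INTER_CUBIC))
cv2.imwrite("pics/s1.png",cv2.resize(b,(800,600),interpolation=cv2.INTER_CUBIC))
print(get_state())
E
```

```text
side {'K': array([[385.80779309,   0.        , 262.61724055],
       [  0.        , 385.80779309, 185.83803275],
       [  0.        ,   0.        ,   1.        ]]), 'world_to_cam': array([[ 9.92706633e-01, -1.19763662e-01, -1.37915257e-02,
        -5.23586617e+02],
       [ 7.20928280e-02,  4.98057522e-01,  8.64141961e-01,
        -1.32065934e+00],
       [-9.66238323e-02, -8.58833727e-01,  5.03059107e-01,
        -1.56826363e+03],
       [ 0.00000000e+00,  0.00000000e+00,  0.00000000e+00,
         1.00000000e+00]])}
top {'K': array([[390.02093934,   0.        , 258.1638914 ],
       [  0.        , 390.02093934, 193.01716108],
       [  0.        ,   0.        ,   1.        ]]), 'world_to_cam': array([[-5.89431515e-03, -9.99977337e-01, -3.25320682e-03,
        -1.66930548e+02],
       [ 9.78862787e-01, -6.43488179e-03,  2.04416822e-01,
        -4.81426981e+02],
       [-2.04433123e-01, -1.97954592e-03,  9.78878532e-01,
        -1.19943211e+03],
       [ 0.00000000e+00,  0.00000000e+00,  0.00000000e+00,
         1.00000000e+00]])}
{'time': 0.1, 'joint_pos': array([ 9.84489225e-01,  5.28365490e-01,  1.43374547e+00,  7.57278447e-07,
        1.18140324e+00, -1.78538614e-01]), 'qd': array([-0.0002524 , -0.00300346, -0.00259342, -0.00043586, -0.00095178,
        0.00132963]), 'joint_efforts': array([-3.31436822e-04, -4.40985739e+01, -1.77150697e+01,  6.35159668e-02,
        5.33235376e-02, -3.63819481e-05]), 'ee_pos': array([247.48384325, 573.21196805, 221.68335588]), 'orientation': array([-3.58855448e-04,  2.02474688e-01,  9.79287025e-01, -8.91237948e-04]), 'ft_force': array([ 0.13854906,  0.53827324, -0.17336342]), 'wrist_torque': array([-0.00419364,  0.03430203, -0.00581241]), 'grip_force': 0.0, 'opening': 1.000891127295054}
```

View pics/t1.png

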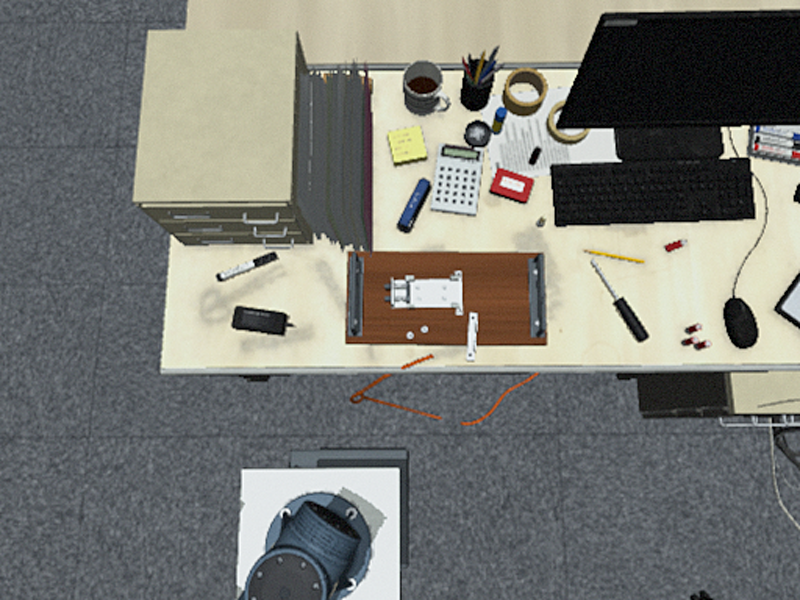

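View pics/s1.png

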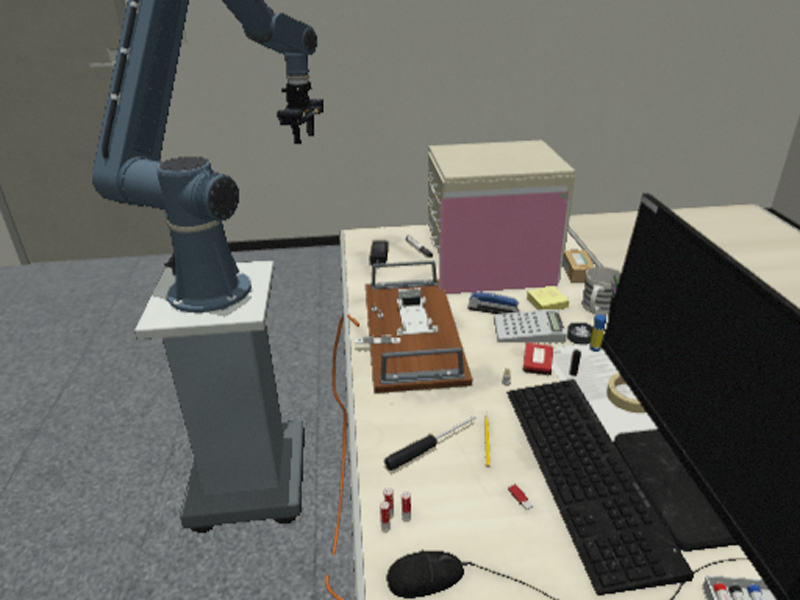

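The top view shows the brick at about (260,320) with its cord to the right, and the holder at about (427,292) with its jaw on the left (+y). Both look roughly aligned with world y. I'll enlarge them.

Run:
```python
import cv2,numpy as np
a=cv2.imread("pics/top0.png");b=cv2.imread("pics/side0.png")
def crop(im,x,y,w,h,s): return cv2.resize(im[y:y+h,x:x+w],None,fx=s,fy=s,interpolation=cv2.INTER_CUBIC)
# top: brick (140..200,190..220), holder(240..310,165..235)
cv2.imwrite("pics/t2.png",np.vstack([crop(a,140,188,80,30,10)[:, :800],crop(a,240,170,80,30,10)]))
cv2.imwrite("pics/s2.png",np.hstack([crop(b,232,180,50,40,10)[:,:500],crop(b,226,148,30,40,10)]))
```

```text
(no output)
```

View pics/t2.png

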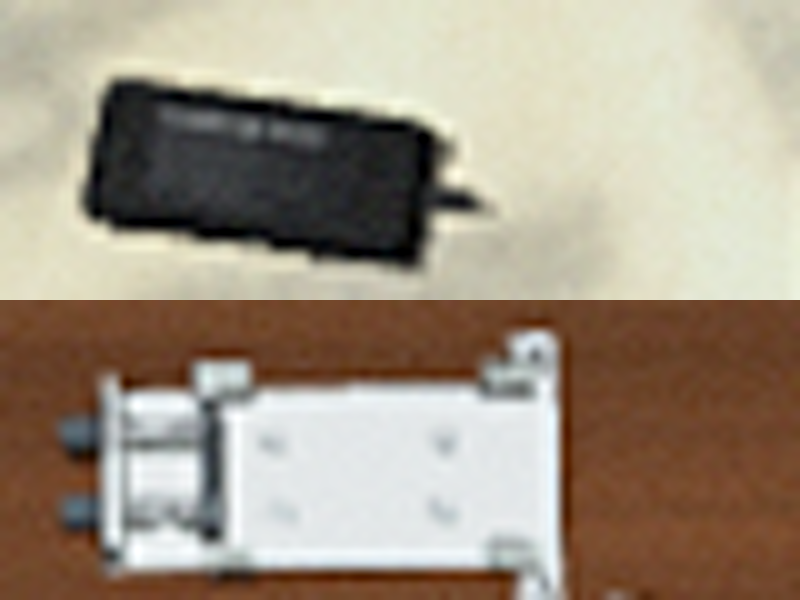

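View pics/s2.png

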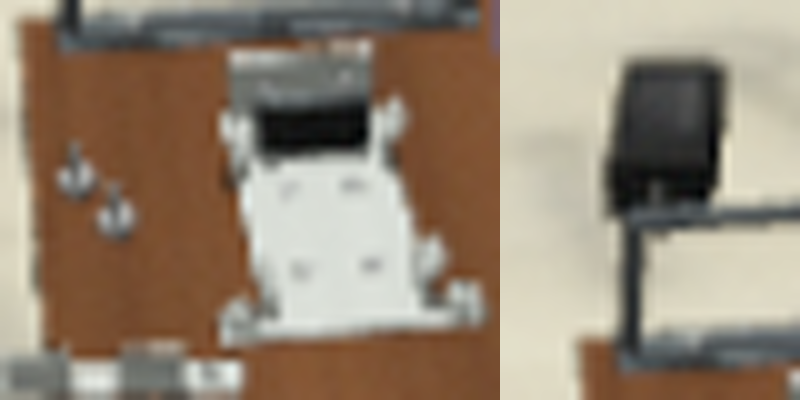

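The enlarged views show the brick's top-view outline at (90..435, 80..265) in the crop, yawed about 7-8°. The holder floor is white, with its mouth edge at crop column 557 and near and far edges at rows 570 and 383. In the side crop the jaw's black face spans (262..368, 105..150). Next I fit both poses by sub-pixel edges.

```bash
cat > fit.py <<'E'
import cv2,numpy as np
from scipy.optimize import least_squares
from scipy.ndimage import map_coordinates
from cell import get_calibration
cal={n:get_calibration(n) for n in("top","side")}
def proj(n,P):
    c=cal[n];P=np.atleast_2d(P);q=P@c["world_to_cam"][:3,:3].T+c["world_to_cam"][:3,3]
    return np.c_[q[:,0]/-q[:,2]*c["K"][0,0]+c["K"][0,2],-q[:,1]/-q[:,2]*c["K"][1,1]+c["K"][1,2]]
def scan(g,a,b):
    a,b=np.array(a,float),np.array(b,float);t=np.linspace(0,1,101)
    p=a+t[:,None]*(b-a);v=map_coordinates(g,[p[:,1],p[:,0]],order=1)
    m=(v[:8].mean()+v[-8:].mean())/2;s=np.sign(v-m);i=np.where(s[:-1]!=s[1:])[0]
    return p[i[len(i)//2]] if len(i) else None
def edge(g,org,A,B,half,n=9):
    """sub-pixel points along rough crop edge A-B (crop px x10), scanned +-half crop px across"""
    A,B=np.array(A,float),np.array(B,float);d=(B-A)/np.linalg.norm(B-A);nn=np.array([-d[1],d[0]])
    r=[]
    for t in np.linspace(0,1,n):
        c=A+t*(B-A);f=lambda q:np.array(org)+q/10-.45
        p=scan(g,f(c-nn*half),f(c+nn*half))
        if p is not None:r.append(p)
    return np.array(r)
def world(p,L):
    c,s=np.cos(p[3]),np.sin(p[3]);L=np.atleast_2d(L)
    return np.c_[c*L[:,0]-s*L[:,1]+p[0],s*L[:,0]+c*L[:,1]+p[1],L[:,2]+p[2]]
def fit(obs,p0,prior):
    # obs: (view, pts, modelA, modelB)
    def res(p,each=False):
        out=[]
        for n,pts,A,B in obs:
            q=proj(n,world(p,[A,B]));d=(q[1]-q[0])/np.linalg.norm(q[1]-q[0])
            out.append((pts-q[0])@np.array([-d[1],d[0]])/np.sqrt(len(pts)))
        return out if each else np.r_[np.concatenate(out),(p-p0)*prior]
    s=least_squares(res,p0,loss="soft_l1",f_scale=.5,x_scale=[10,10,10,.1])
    print("pose",np.round(s.x,3),"edge px:",[round(float(np.sum(o)/np.sqrt(len(o))),2) for o in res(s.x,True)])
    return s.x
E
cat > m1.py <<'E'
from fit import *
T=cv2.imread("pics/top0.png")[...,0].astype(float);S=cv2.imread("pics/side0.png")[...,0].astype(float)
Tb=(140,188);Th=(240,140);Sh=(232,180);Sb=(176,148)  # Th rows: crop y 300 -> 170 ; Sb: crop x 500 -> 226
t,s="top","side"
bt=[(t,edge(T,Tb,(150,84),(400,118),25),(24,62,29),(24,-46,29)),
    (t,edge(T,Tb,(112,105),(92,195),25),(24,62,29),(-24,62,29)),
    (t,edge(T,Tb,(130,230),(380,260),20),(-24,62,0),(-24,-46,0))]
bs=[(s,edge(S,Sb,(640,62),(700,65),20,5),(24,62,29),(-24,62,29)),
    (s,edge(S,Sb,(722,85),(715,140),20,5),(24,62,29),(24,-46,29)),
    (s,edge(S,Sb,(622,80),(615,140),20,5),(-24,62,29),(-24,-46,29))]
p0=np.array([420,120,0,-.13])
print("brick");fit(bt+bs,p0,[0,0,0,0]);fit(bt+bs,p0,[0,0,9,0])
ht=[(t,edge(T,Th,(270,386),(460,380),20),(30,30,3),(30,-30,3)),
    (t,edge(T,Th,(270,568),(470,568),20),(-30,30,1),(-30,-30,1)),
    (t,edge(T,Th,(557,400),(560,540),20),(30,-63,2),(-30,-63,2))]
hs=[(s,edge(S,Sh,(285,345),(400,334),15),(30,-63,0),(-30,-63,0)),
    (s,edge(S,Sh,(248,200),(265,290),15),(-30,30,3),(-30,-30,3)),
    (s,edge(S,Sh,(398,180),(415,235),15),(30,30,3),(30,-30,3)),
    (s,edge(S,Sh,(275,108),(355,104),15),(-22,48,29.5),(22,48,29.5)),
    (s,edge(S,Sh,(256,115),(260,145),12,5),(-22,48,29.5),(-22,48,4.5)),
    (s,edge(S,Sh,(368,110),(366,140),12,5),(22,48,29.5),(22,48,4.5))]
p0=np.array([450,-130,18,0.])
print("holder");fit(ht+hs,p0,[0,0,0,0]);fit(ht+hs,p0,[0,0,9,0]);fit(ht,p0,[0,0,9,0]);fit(hs,p0,[0,0,9,0])
E
python3 m1.py
```

```text
brick
pose [ 4.50559e+02  1.24877e+02 -3.64400e+00 -1.54000e-01] edge px: [0.61, -0.12, 0.03, 0.39, -0.65, -0.27]
pose [ 4.50261e+02  1.23232e+02 -1.00000e-03 -1.47000e-01] edge px: [0.76, 0.05, 0.13, -0.17, -0.81, -0.48]
holder
pose [ 5.06681e+02 -2.29643e+02  1.69820e+01  2.00000e-03] edge px: [0.06, 0.34, -0.02, 0.15, -0.17, -0.25, 0.14, -0.18, 0.15]
pose [ 5.06505e+02 -2.30097e+02  1.79990e+01  1.00000e-03] edge px: [0.08, 0.35, 0.15, -0.02, -0.18, -0.23, 0.31, -0.2, 0.13]
pose [ 5.05767e+02 -2.29604e+02  1.80000e+01  1.00000e-03] edge px: [-0.13, 0.13, -0.0]
pose [ 5.07324e+02 -2.31038e+02  1.80000e+01  1.80000e-02] edge px: [0.15, 0.06, -0.07, 0.18, -0.16, 0.16]
```

{"fn": "jog_arm", "kwargs": {"moves": [[1, 0.0204, -0.0442, 0, 0, 0, -7.51], [1, 0.0204, -0.0442, 0, 0, 0, -7.51], [1, 0.0204, -0.0442, 0, 0, 0, -7.51], [1, 0.0204, -0.0442, 0, 0, 0, -7.51], [1, 0.0204, -0.0442, 0, 0, 0, -7.51], [1, 0.0204, -0.0442, 0, 0, 0, -7.51], [1, 0.0204, -0.0442, 0, 0, 0, -7.51], [1, 0.0204, -0.0442, 0, 0, 0, -7.51], [1, 0.0204, -0.0442, 0, 0, 0, -7.51], [1, 0.0204, -0.0442, 0, 0, 0, -7.51]]}}

```text
time: 1.1
ee_pos: [452.1, 129.9, 222.4]
orientation: [-0.0, 0.759, 0.651, -0.0]
ft_force: [1.4, 0.5, -0.1]
opening: 0.998
grip_force: 0.0
```

{"fn": "jog_arm", "kwargs": {"moves": [[1, 0, 0, -0.04, 0, 0, 0], [1, 0, 0, -0.04, 0, 0, 0], [1, 0, 0, -0.04, 0, 0, 0], [1, 0, 0, 0, 0, 0, 0], [1, 0, 0, 0, 0, 0, 0], [1, 0, 0, 0, 0, 0, 0]]}}

```text
time: 1.7
ee_pos: [453.2, 132.0, 104.2]
orientation: [0.001, 0.757, 0.653, 0.001]
ft_force: [0.7, 0.2, -0.4]
opening: 1.0
grip_force: 0.0
```

Run:
```python
from cell import *
import cv2,numpy as np
a=get_image("top");b=get_image("side");cv2.imwrite("pics/top1.png",a);cv2.imwrite("pics/side1.png",b)
def crop(im,x,y,w,h,s): return cv2.resize(im[y:y+h,x:x+w],None,fx=s,fy=s,interpolation=cv2.INTER_CUBIC)
cv2.imwrite("pics/g1.png",np.hstack([crop(a,140,160,70,75,7),crop(b,215,115,44,75,7)]))
s=get_state();print(s["ee_pos"])
from fit import proj
print(proj("top",s["ee_pos"]),proj("side",s["ee_pos"]))
```

```text
[453.31799218 132.07265962 104.59973937]
[[159.17772235 198.64104504]] [[241.66836161 142.58897988]]
```

View pics/g1.png

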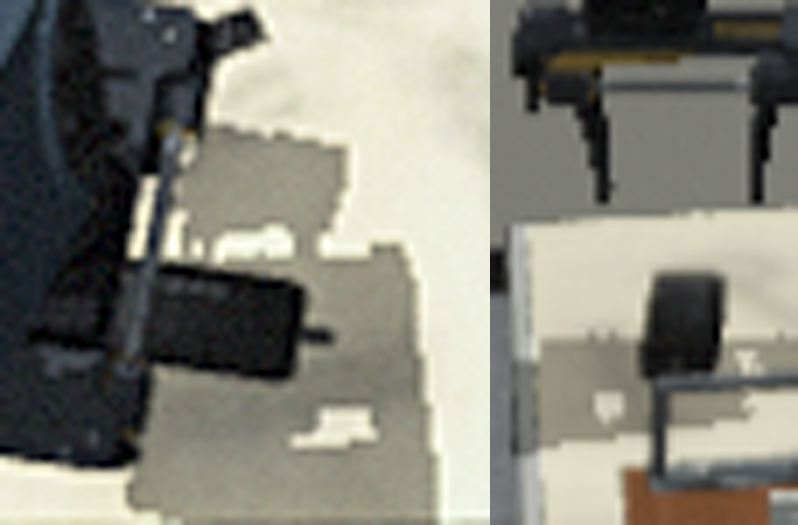

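{"fn": "jog_arm", "kwargs": {"moves": [[1, -0.0015, 0, -0.03, 0, 0, 0], [1, 0, 0, -0.03, 0, 0, 0], [1, 0, 0, -0.025, 0, 0, 0], [1, 0, 0, -0.013, 0, 0, 0], [1, 0, 0, 0, 0, 0, 0], [1, 0, 0, 0, 0, 0, 0], [1, 0, 0, 0, 0, 0, 0]]}}

```text
time: 2.5
ee_pos: [451.5, 131.9, 6.0]
orientation: [0.001, 0.757, 0.653, 0.001]
ft_force: [-0.1, 0.7, 0.4]
opening: 0.998
grip_force: 0.0
```

{"fn": "jog_arm", "kwargs": {"moves": [[-1, 0, 0, 0, 0, 0, 0], [-1, 0, 0, 0, 0, 0, 0], [-1, 0, 0, 0, 0, 0, 0], [-1, 0, 0, 0, 0, 0, 0], [-1, 0, 0, 0, 0, 0, 0], [-1, 0, 0, 0, 0, 0, 0], [-1, 0, 0, 0, 0, 0, 0], [-1, 0, 0, 0, 0, 0, 0]], "squeeze": 45}}

```text
time: 3.3
ee_pos: [450.4, 131.7, 4.5]
orientation: [0.0, 0.757, 0.653, 0.0]
ft_force: [1.0, 0.5, -0.0]
opening: 0.536
grip_force: 45.0
```

{"fn": "jog_arm", "kwargs": {"moves": [[-1, 0, 0, 0.01, 0, 0, 0], [-1, 0, 0, 0.03, 0, 0, 0], [-1, 0, 0, 0.04, 0, 0, 0], [-1, 0, 0, 0.04, 0, 0, 0], [-1, 0, 0, 0.03, 0, 0, 0], [-1, 0, 0, 0, 0, 0, 0], [-1, 0, 0, 0, 0, 0, 0]]}}

```text
time: 4.0
ee_pos: [449.8, 131.7, 154.9]
orientation: [0.0, 0.757, 0.653, 0.0]
ft_force: [-0.6, -0.3, -3.5]
opening: 0.537
grip_force: 45.0
```

{"fn": "jog_arm", "kwargs": {"moves": [[-1, 0, -0.018, 0, 0, 0, 0.8], [-1, 0, -0.04, 0, 0, 0, 0.95], [-1, 0, -0.045, 0, 0, 0, 0.95], [-1, 0, -0.045, 0, 0, 0, 0.95], [-1, 0, -0.045, 0, 0, 0, 0.95], [-1, 0, -0.045, 0, 0, 0, 0.95], [-1, 0, -0.045, 0, 0, 0, 0.95], [-1, 0, -0.045, 0, 0, 0, 0.95], [-1, 0, -0.035, 0, 0, 0, 0.95], [-1, 0, -0.015, 0, 0, 0, 0]]}}

```text
time: 5.0
ee_pos: [449.5, -249.2, 152.5]
orientation: [-0.001, 0.709, 0.706, -0.0]
ft_force: [0.9, -1.1, -3.4]
opening: 0.535
grip_force: 45.0
```

{"fn": "jog_arm", "kwargs": {"moves": [[-1, 0.015, 0, 0, 0, 0, 0], [-1, 0.025, 0, 0, 0, 0, 0], [-1, 0.0155, 0, 0, 0, 0, 0], [-1, 0, 0, -0.02, 0, 0, 0], [-1, 0, 0, -0.03, 0, 0, 0], [-1, 0, 0, 0, 0, 0, 0], [-1, 0, 0, 0, 0, 0, 0], [-1, 0, 0, 0, 0, 0, 0]]}}

```text
time: 5.8
ee_pos: [506.1, -246.1, 105.0]
orientation: [0.0, 0.707, 0.707, 0.0]
ft_force: [-0.0, -0.1, -3.0]
opening: 0.539
grip_force: 45.0
```

Run:
```python
from cell import *
import cv2,numpy as np
a=get_image("top");b=get_image("side");cv2.imwrite("pics/top2.png",a);cv2.imwrite("pics/side2.png",b)
def crop(im,x,y,w,h,s): return cv2.resize(im[y:y+h,x:x+w],None,fx=s,fy=s,interpolation=cv2.INTER_CUBIC)
cv2.imwrite("pics/h1.png",np.vstack([crop(b,222,130,80,55,10)]))
cv2.imwrite("pics/h2.png",crop(a,240,155,80,60,10))
s=get_state();print(s)
```

```text
{'time': 5.9, 'joint_pos': array([-6.51486426e-01,  6.07084922e-01,  1.69262379e+00,  5.38748518e-05,
        8.39805792e-01, -6.50431625e-01]), 'qd': array([-1.38956043e-03, -4.19555351e-03,  1.09531850e-03,  8.84780230e-05,
       -1.83070777e-03,  1.59574414e-03]), 'joint_efforts': array([ 4.80615674e-02, -4.30926704e+01, -1.24729407e+01,  3.18322331e-02,
        8.89684749e-02,  5.57845669e-04]), 'ee_pos': array([ 506.4511695 , -246.58975092,  105.66924895]), 'orientation': array([1.02700784e-03, 7.07491924e-01, 7.06720664e-01, 1.59164663e-04]), 'ft_force': array([ 0.27988994,  0.1310185 , -3.5280859 ]), 'wrist_torque': array([-0.08547596,  0.06128902,  0.00959585]), 'grip_force': 45.000028694048524, 'opening': 0.5312838263594405}
```

View pics/h1.png

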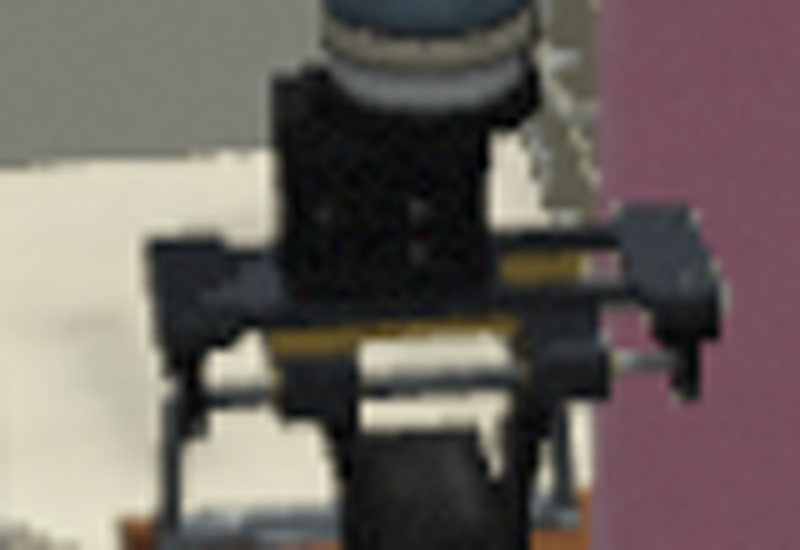

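The side view shows the brick squarely held between the fingers, with the brick top at crop row ~435. Now the lower part and the top view.

Run:
```python
import cv2,numpy as np
a=cv2.imread("pics/top2.png");b=cv2.imread("pics/side2.png")
def crop(im,x,y,w,h,s): return cv2.resize(im[y:y+h,x:x+w],None,fx=s,fy=s,interpolation=cv2.INTER_CUBIC)
cv2.imwrite("pics/h3.png",np.hstack([crop(b,245,165,38,55,10),crop(a,270,165,42,55,10)]))
```

```text
(no output)
```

View pics/h3.png

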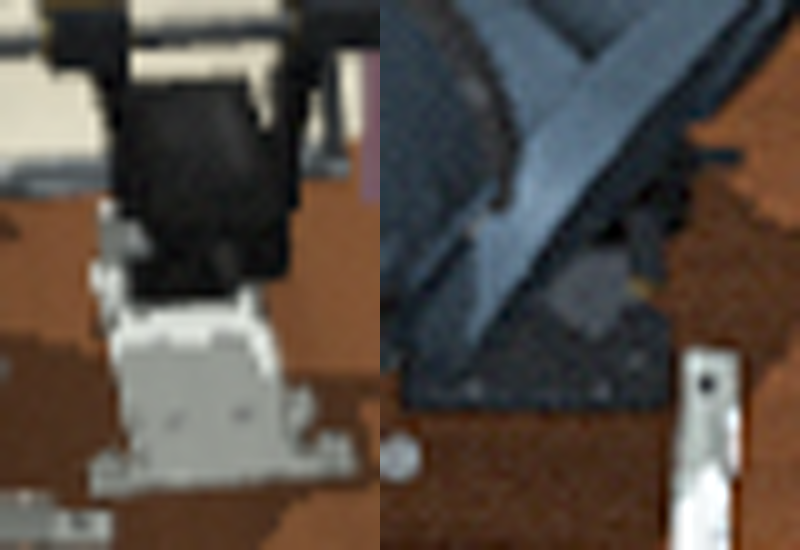

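Run:
```python
from fit import *
b=cv2.imread("pics/side2.png");k=10;x0,y0,w,h=235,160,55,58
im=cv2.resize(b[y0:y0+h,x0:x0+w],None,fx=k,fy=k,interpolation=cv2.INTER_CUBIC)
im=cv2.convertScaleAbs(im,alpha=1.8,beta=25)
def draw(p,L,E,col):
    q=proj("side",world(p,L));q=np.int32((q-[x0,y0]+.45)*k)
    for i,j in E: cv2.line(im,tuple(map(int,q[i])),tuple(map(int,q[j])),col,1,cv2.LINE_AA)
B=[(x,y,z) for x in(-24,24) for y in(-46,62) for z in(0,29)]
draw([506.3,-254.6,101,0],B,[(0,1),(4,5),(0,4),(1,5),(1,3),(5,7),(3,7)],(0,255,0))
F=[(-30,-63,3),(30,-63,3),(30,38,3),(-30,38,3)];draw([506.3,-230,18,.001],F,[(0,1),(1,2),(2,3),(3,0)],(255,0,255))
cv2.imwrite("pics/o1.png",im)
```

```text
(no output)
```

View pics/o1.png

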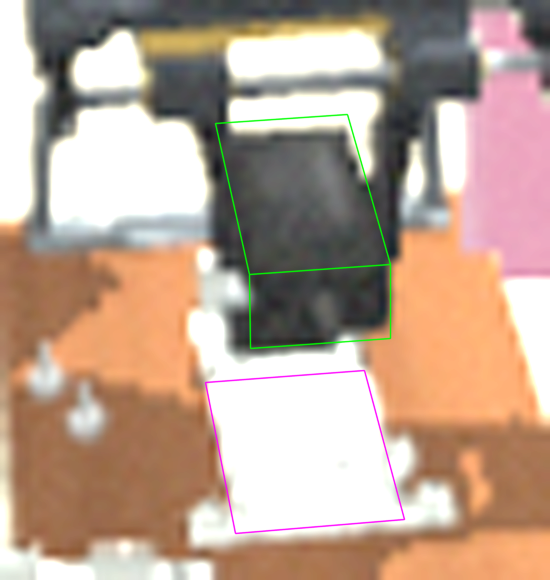

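Run:
```python
from fit import *
S=cv2.imread("pics/side2.png")[...,0].astype(float);o=(235,160)
S0=cv2.imread("pics/side0.png")[...,0].astype(float)
P=[506.3,-254.6,101,0]
for nm,A,B,h,a,b in [("back top",(245,130),(330,125),15,(24,62,29),(-24,62,29)),
                 ("cord bottom",(350,340),(380,338),14,(24,-46,0),(-24,-46,0)),
                 ("right cord",(390,290),(390,325),15,(24,-46,29),(24,-46,0))]:
    e=edge(S,o,A,B,h);q=proj("side",world(P,[a,b]));d=(q[1]-q[0])/np.linalg.norm(q[1]-q[0]);n=np.array([-d[1],d[0]])
    if n[1]<0 or (abs(n[1])<.3 and n[0]<0):n=-n
    print(nm,np.round((e-q[0])@n,2),n.round(2))
for c in (250,255,258,262,265): print(c,S[168:182,c].astype(int))
# brick in original fit: grasp point local y given TCP at (450.6,131.7)
c,s=np.cos(-.147),np.sin(-.147);d=np.array([450.6-450.3,131.7-123.5]);print("local",c*d[0]+s*d[1],-s*d[0]+c*d[1])
```

```text
back top [0.67 0.71 0.75 0.7  0.74 0.81 0.85 0.8  0.87] [0.07 1.  ]
cord bottom [-0.36 -0.47 -0.58 -0.72 -0.8  -0.79 -0.82 -0.82 -0.81] [0.07 1.  ]
right cord [-0.04  0.02 -0.01 -0.01 -0.04 -0.07 -0.09 -0.12 -0.15] [1. 0.]
250 [ 38  27  22  43 116 177 190 191 194 197 198 197 169 128]
255 [ 29  32  32  26  17  11  39  44  77  89 123 121 102  95]
258 [ 60  42 162 183 135  53  33  27  23  22  25  24  20  19]
262 [ 68  80 172 192 135  38  35  40  42  44  42  39  33  29]
265 [ 62 108 174 190 134  42  42  44  41  44  42  37  39  32]
local -0.9042989573306144 8.155503871360162
```

{"fn": "jog_arm", "kwargs": {"moves": [[-1, 0, 0, -0.02, 0, 0, 0], [-1, 0, 0, -0.02, 0, 0, 0], [-1, 0, 0, -0.015, 0, 0, 0], [-1, 0, 0, 0, 0, 0, 0], [-1, 0, 0, 0, 0, 0, 0]]}}

```text
time: 6.4
ee_pos: [506.3, -246.6, 50.4]
orientation: [0.001, 0.708, 0.707, 0.0]
ft_force: [1.0, -0.2, -3.0]
opening: 0.538
grip_force: 45.0
```

{"fn": "jog_arm", "kwargs": {"moves": [[-1, 0, 0, -0.004, 0, 0, 0], [-1, 0, 0, -0.004, 0, 0, 0], [-1, 0, 0, -0.004, 0, 0, 0], [-1, 0, 0, -0.003, 0, 0, 0], [-1, 0, 0, 0, 0, 0, 0], [-1, 0, 0, 0, 0, 0, 0]]}}

```text
time: 7.0
ee_pos: [505.8, -246.2, 34.4]
orientation: [-0.0, 0.707, 0.707, -0.0]
ft_force: [-0.6, -0.9, -3.1]
opening: 0.536
grip_force: 45.0
```

{"fn": "jog_arm", "kwargs": {"moves": [[-1, 0, 0, -0.002, 0, 0, 0], [-1, 0, 0, -0.002, 0, 0, 0], [-1, 0, 0, -0.002, 0, 0, 0], [-1, 0, 0, -0.001, 0, 0, 0], [-1, 0, 0, 0, 0, 0, 0]]}}

```text
time: 7.5
ee_pos: [505.7, -246.2, 27.3]
orientation: [-0.0, 0.708, 0.707, -0.0]
ft_force: [-0.4, 1.4, -2.8]
opening: 0.539
grip_force: 45.0
```

{"fn": "jog_arm", "kwargs": {"moves": [[-1, 0, 0, -0.001, 0, 0, 0], [-1, 0, 0, -0.001, 0, 0, 0], [-1, 0, 0, 0, 0, 0, 0]]}}

```text
time: 7.8
ee_pos: [505.9, -246.3, 25.6]
orientation: [0.0, 0.708, 0.707, -0.0]
ft_force: [0.6, -0.3, -3.1]
opening: 0.534
grip_force: 45.0
```

{"fn": "jog_arm", "kwargs": {"moves": [[-1, 0, 0, -0.0005, 0, 0, 0], [-1, 0, 0, -0.0005, 0, 0, 0], [-1, 0, 0, 0, 0, 0, 0]]}}

```text
time: 8.1
ee_pos: [505.9, -246.3, 25.5]
orientation: [0.0, 0.707, 0.707, -0.0]
ft_force: [-1.2, 1.3, 5.6]
opening: 0.54
grip_force: 45.0
```

{"fn": "jog_arm", "kwargs": {"moves": [[-1, 0, 0, -0.0005, 0, 0, 0], [-1, 0, 0, -0.0005, 0, 0, 0], [-1, 0, 0, 0, 0, 0, 0]]}}

```text
time: 8.4
ee_pos: [505.9, -246.3, 25.5]
orientation: [0.0, 0.707, 0.707, -0.0]
ft_force: [-2.7, 1.5, 11.8]
opening: 0.537
grip_force: 45.0
```

{"fn": "jog_arm", "kwargs": {"moves": [[-1, 0, 0, 0.001, 0, 0, 0], [-1, 0, 0, 0.0005, 0, 0, 0], [-1, 0, 0, 0, 0, 0, 0], [-1, 0, 0, 0, 0, 0, 0]]}}

```text
time: 8.8
ee_pos: [505.9, -246.3, 25.5]
orientation: [0.0, 0.708, 0.707, 0.0]
ft_force: [-1.4, 0.7, 5.9]
opening: 0.539
grip_force: 45.0
```

{"fn": "jog_arm", "kwargs": {"moves": [[-1, 0, 0.001, 0, 0, 0, 0], [-1, 0, 0.001, 0, 0, 0, 0], [-1, 0, 0.001, 0, 0, 0, 0], [-1, 0, 0.001, 0, 0, 0, 0], [-1, 0, 0, 0, 0, 0, 0]]}}

```text
time: 9.3
ee_pos: [507.0, -243.8, 25.6]
orientation: [0.002, 0.707, 0.707, -0.0]
ft_force: [-0.7, -4.2, 4.7]
opening: 0.538
grip_force: 45.0
```

{"fn": "jog_arm", "kwargs": {"moves": [[-1, 0, 0, 0.0007, 0, 0, 0], [-1, 0, 0, 0, 0, 0, 0], [-1, 0, 0, 0, 0, 0, 0]]}}

```text
time: 9.6
ee_pos: [506.3, -242.2, 25.6]
orientation: [0.0, 0.708, 0.707, 0.0]
ft_force: [0.6, -2.3, 0.6]
opening: 0.532
grip_force: 45.0
```

{"fn": "jog_arm", "kwargs": {"moves": [[-1, 0, 0.001, 0, 0, 0, 0], [-1, 0, 0.001, 0, 0, 0, 0], [-1, 0, 0, 0, 0, 0, 0]]}}

```text
time: 9.9
ee_pos: [505.7, -239.8, 25.6]
orientation: [-0.0, 0.708, 0.707, 0.0]
ft_force: [1.2, -1.1, -0.4]
opening: 0.535
grip_force: 45.0
```

{"fn": "jog_arm", "kwargs": {"moves": [[-1, 0, 0.001, 0, 0, 0, 0], [-1, 0, 0.001, 0, 0, 0, 0], [-1, 0, 0, 0, 0, 0, 0]]}}

```text
time: 10.2
ee_pos: [505.5, -237.8, 25.6]
orientation: [-0.001, 0.708, 0.707, 0.0]
ft_force: [1.1, 0.1, -1.7]
opening: 0.54
grip_force: 45.0
```

{"fn": "jog_arm", "kwargs": {"moves": [[-1, 0, 0.001, 0, 0, 0, 0], [-1, 0, 0.001, 0, 0, 0, 0], [-1, 0, 0, 0, 0, 0, 0]]}}

```text
time: 10.5
ee_pos: [505.7, -236.6, 25.6]
orientation: [0.0, 0.707, 0.707, -0.0]
ft_force: [-1.3, -4.2, -3.2]
opening: 0.537
grip_force: 45.0
```

{"fn": "jog_arm", "kwargs": {"moves": [[-1, 0, 0.001, 0, 0, 0, 0], [-1, 0, 0.001, 0, 0, 0, 0], [-1, 0, 0, 0, 0, 0, 0]]}}

```text
time: 10.8
ee_pos: [505.6, -234.9, 25.6]
orientation: [0.0, 0.707, 0.707, -0.0]
ft_force: [-1.3, -6.1, -3.0]
opening: 0.538
grip_force: 45.0
```

{"fn": "jog_arm", "kwargs": {"moves": [[-1, 0, 0.001, 0, 0, 0, 0], [-1, 0, 0.001, 0, 0, 0, 0], [-1, 0, 0, 0, 0, 0, 0]]}}

```text
time: 11.1
ee_pos: [505.7, -233.3, 25.7]
orientation: [0.001, 0.707, 0.707, -0.001]
ft_force: [-1.8, -6.5, -2.4]
opening: 0.537
grip_force: 45.0
```

{"fn": "jog_arm", "kwargs": {"moves": [[-1, 0, 0.001, 0, 0, 0, 0], [-1, 0, 0.001, 0, 0, 0, 0], [-1, 0, 0.001, 0, 0, 0, 0], [-1, 0, 0, 0, 0, 0, 0], [-1, 0, 0, 0, 0, 0, 0]]}}

```text
time: 11.6
ee_pos: [505.7, -231.1, 25.8]
orientation: [0.001, 0.707, 0.707, -0.001]
ft_force: [-2.5, -8.6, -3.9]
opening: 0.535
grip_force: 45.0
```

{"fn": "jog_arm", "kwargs": {"moves": [[-1, 0, 0.001, 0, 0, 0, 0], [-1, 0, 0.001, 0, 0, 0, 0], [-1, 0, 0, 0, 0, 0, 0], [-1, 0, 0, 0, 0, 0, 0]]}}

```text
time: 12.0
ee_pos: [505.7, -229.5, 25.8]
orientation: [0.001, 0.707, 0.708, -0.001]
ft_force: [-4.1, -9.5, -4.0]
opening: 0.538
grip_force: 45.0
```

{"fn": "jog_arm", "kwargs": {"moves": [[-1, -0.0005, 0.001, -0.0003, 0, 0, 0], [-1, 0, 0.0007, 0, 0, 0, 0], [-1, 0, 0, 0, 0, 0, 0], [-1, 0, 0, 0, 0, 0, 0], [-1, 0, 0, 0, 0, 0, 0]]}}

```text
time: 12.5
ee_pos: [505.7, -228.4, 25.8]
orientation: [0.002, 0.707, 0.708, -0.001]
ft_force: [-3.1, -10.3, -2.5]
opening: 0.537
grip_force: 45.0
```

{"fn": "jog_arm", "kwargs": {"moves": [[-1, 0, 0, 0, 0, 0, 0], [-1, 0, 0, 0, 0, 0, 0], [-1, 0, 0, 0, 0, 0, 0], [-1, 0, 0, 0, 0, 0, 0], [-1, 0, 0, 0, 0, 0, 0]]}}

```text
time: 13.0
ee_pos: [505.7, -228.4, 25.8]
orientation: [0.002, 0.707, 0.708, -0.001]
ft_force: [-2.6, -10.2, -2.6]
opening: 0.533
grip_force: 45.0
```

Run:
```python
from cell import *
import cv2,numpy as np
b=get_image("side");a=get_image("top");cv2.imwrite("pics/side3.png",b)
def crop(im,x,y,w,h,s): return cv2.convertScaleAbs(cv2.resize(im[y:y+h,x:x+w],None,fx=s,fy=s,interpolation=cv2.INTER_CUBIC),alpha=1.5,beta=15)
cv2.imwrite("pics/f1.png",np.hstack([crop(b,240,165,40,55,10),crop(a,260,160,40,55,10)]))
s=get_state();print(s["ee_pos"],s["ft_force"],s["wrist_torque"],s["orientation"],np.abs(s["qd"]).max())
```

```text
[ 505.7331586  -228.4120669    25.77149086] [ -2.89034126 -11.21195692  -2.73746978] [-1.82074916  0.62369729  0.32317844] [ 0.00201989  0.70662102  0.70758833 -0.00118594] 0.0015649364504475825
```

View pics/f1.png

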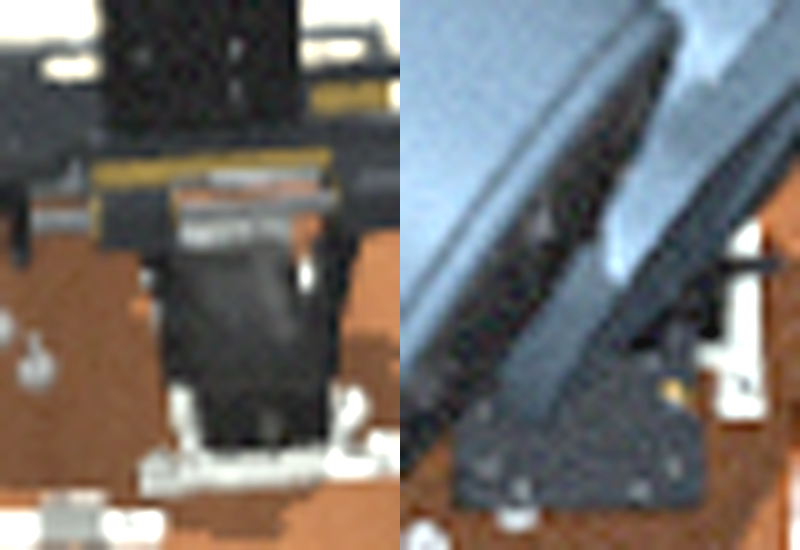

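The brick sits flat between the tabs with its cord end at the mouth. The push is steady at about 10.5 N after roughly 8.6 mm of jaw travel.

```bash
python3 -c "
from cell import *
print(close_job())"
```

```text
the job is handed in; nothing more can be done
None
```

I handed the job in (no pass or fail was shown) with the brick still gripped, flat in the holder with its cord end at the mouth, pushing the jaw with a steady 10–11 N, about 8.6 mm back judging by arm travel since contact.

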